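# Find the unlatched cover of the wiring trough and open it

### The arm

A 7-joint arm with a two-finger parallel gripper is mounted at the origin on a cart in front of the work surface, level with it; the furniture and walls round the work are solid. World frame = base frame: x ahead of the robot, y to its left, z up, the work surface at z = 0. Lengths are in m, angles in degrees, forces in N, time in s.
With the tool pointing down it reaches from about 0.425 to 0.875 m from the base axis. Payload 4.7 kg.
Tool frame: the origin (TCP) lies midway between the tips of the shut fingers; the grasp point (between the pads) lies 19 mm behind it; z points along the fingers, y is the line along which they close (so a half turn about z gives the same grasp; the last joint's range is limited). The gripper opens to 87 mm and grips with 3 to 60 N. Pads are 19 mm wide; open, the fingers measure 117 mm over their backs; the gripper's body (75 mm by 190 mm) begins 51 mm behind the grasp point.
Start: joints at [74.318, 18.392, -4.016, 83.108, 1.295, 78.541, -3.26], TCP at [0.184, -0.623, 0.223] pointing down, gripper open.
Joint ranges: [-163.93, 163.93], [-17.29, 119.83], [-79.2, 71.16], [3.27, 140.29], [-89.18, 269.18], [5.43, 117.66], [-154.24, 154.24]. Speed limits (degrees/s): [147.25, 147.25, 180, 180, 180, 180, 180].

### API

Orientations are given as [roll, pitch, yaw] about the fixed x, y, z axes, in that order (R = Rz(yaw) Ry(pitch) Rx(roll)).
In Python, from cell import env, viewer, boxes_of, masks_of gives the robot as it stands. The module is installed in compiled form; this text tells all that it offers.
- The arm moves only by the tool apply_moves, never from a script. Its argument "moves" is a list of rows, each a list of 7 numbers: the shift along the tool's x, y, z scaled (see below), then the turn, a rotation vector about the tool's x, y, z scaled (see below), then the opening, from 0 (shut) to 1 (fully open). A call has 1 to 20 rows; each row is the pose to reach, as a shift and turn from the pose commanded when the call began, along the tool's axes at that moment; what a row does not reach only later rows make up. The controller multiplies each number of a shift by 0.2 m and each number of a turn by 1.5 rad. A row lasts 1/10 s, in which the tool goes at most 50 mm and 8.59 degrees, less where a joint would pass 70% of its speed; a pose out of reach is approached as far as the arm can. A call with a number of a shift or a turn outside -1 to 1 is refused whole. A call with a gripper value outside its range is refused whole. The fingers move at their own pace and stop on an object; "grip_force" is the grip in N (left out, the last holds). Time passes only in rows, so rows that repeat a pose let the fingers close. It gives the time, the measured TCP pose, the force, the opening and the grip force at its end, in the units of the state.
- env.get_obs(): the state, without advancing time (a new reading comes with each control period).
- viewer.read_camera(name): name is "side" or "top" or "wrist"; returns the picture (384x512x3 uint8, red, green, blue); there is no depth.
- viewer.get_calibration(name): a dict with "fov_y" (degrees; the focal length in pixels is half the picture's height over the tangent of half this angle, whatever the lens; pixels are square), "cx", "cy" (the principal point, pixels), "position" and "orientation" of the camera in the world. Camera axes: x right, y up, looking along -z (the intrinsics and any distortion apply to the point x, -y, -z); pixel columns grow to the right and rows downward; lengths in m; the calibration is good to about 2 mm. A picture is of the moment at which its call begins: read the wrist's pose just before it. get_calibration takes no time and is no camera call; for the wrist camera it gives the pose at the moment of the call.
- env.sign_off(): hands the job in; it is judged then, once.
Trained networks look in the newest picture that a camera, given by its name, has taken for a name from the list of things; names that differ only in an ending like _2 or _b are one class to them, and where a whole thing is asked for, a point or a joint stands for the part that bears it (a point fixed in the world has none). Each returns a list of dicts, best first, with "conf" (0 to 1); they miss things now and then, are a little off and sometimes report something else, mostly with a low value. They report only what shows in the picture. A call takes as long as a camera call.
- boxes_of(camera, target): "location" ([column, row] in pixels, amid what is visible of it).
- masks_of(camera, target): "pixels" (384x512 bool, what is visible of it) and "location" ([column, row] in pixels, amid what is visible of it).
The state is a dict: "time_s": time; "qpos": joint angles; "joint_velocities": joint speeds; "effort": joint torques, N m; "tool_pos": TCP position; "tool_rot": TCP orientation; "force": force on the tool from outside, world axes, zero at the start; "wrist_torque": the same for the moment, N m; "grip_width": finger opening in m; "grasp_force": force on a finger pad.
Only numpy, scipy, OpenCV 4.12 (cv2) and the standard library are available. Lean on these libraries where they do the work, as an engineer would, in place of code of your own. Each camera call takes 0.05 s, during which the arm holds its last target. There are 200 camera calls.

### The job

One of the four covers on the bench wiring trough has been left unlatched. Press lightly on the rubber pads at the back of the covers to find the one that rocks, press that pad down until the cover's front edge stands up, and push the raised front edge back until the cover is fully open against its stop, past upright. Press and push only, never hard, and leave the other covers shut and the things on the bench where they are.

Things in the scene. Friction and masses are not known exactly. Their poses are not given: they have to be found in the camera images.
- trough: grey steel wiring trough fixed to the bench, 140 mm deep (x), 430 long (y), rim 75 high. Origin: on the bench, midway front to back, between the 2nd and 3rd cover; x points to the back, y left along the row. Four bays 88 mm apart (y = 132, 44, -44, -132 mm) have flush tip-up covers; 8 mm of rim between covers. Its blank right end (y under -173 mm) is solid. Each back wall's inner face is at x = 61 mm.
- hatch_1 (a joint): leftmost aluminium cover, 120x80x4 mm, pivot line along y at the trough's x = 14 mm, z = 73 mm; reaches 75 mm before the pivot (front edge, turned down 13 mm) and 45 behind it (tail). Rad: 0 shut and flush; grows as the tail sinks into the empty bay and the front edge rises; 1.57 upright, 1.85 at its stop. Stiff pivot: it stays at any angle it is left at.
- hatch_2 (a joint): the second from the left cover, identical to hatch_1 and with the same values. Of the four covers three, different ones at each start, are held shut by a hidden catch under the front edge with a springy bolt (they give up to 0.07 rad, and spring back); the free one turns under about 3 to 5 N on its pad and needs no more to open.
- hatch_3 (a joint): the third from the left cover, identical to hatch_1 and with the same values. 
- hatch_4 (a joint): the rightmost cover, identical to hatch_1 and with the same values. 
- pad_1 (a point): top of the round black rubber press pad (22 mm across) on the tail of the leftmost cover, 31 mm behind the pivot; moves with the cover. z is normal to the cover, x points to its tail.
- lip_1 (a point): middle of the top front edge of the leftmost cover; moves with the cover.
- pad_2 (a point): top of the round black rubber press pad (22 mm across) on the tail of the second from the left cover, 31 mm behind the pivot; moves with the cover. z is normal to the cover, x points to its tail.
- lip_2 (a point): middle of the top front edge of the second from the left cover; moves with the cover.
- pad_3 (a point): top of the round black rubber press pad (22 mm across) on the tail of the third from the left cover, 31 mm behind the pivot; moves with the cover. z is normal to the cover, x points to its tail.
- lip_3 (a point): middle of the top front edge of the third from the left cover; moves with the cover.
- pad_4 (a point): top of the round black rubber press pad (22 mm across) on the tail of the rightmost cover, 31 mm behind the pivot; moves with the cover. z is normal to the cover, x points to its tail.
- lip_4 (a point): middle of the top front edge of the rightmost cover; moves with the cover.
- knob: black star knob, 35x32x16 mm, lying on the trough's blank right end; origin at the centre of its underside. To be left alone.
- tape_black: roll of black tape, 80x24 mm, behind the trough; origin at the centre of its underside. To be left alone.
- spool: small black spool of grey wire, 55x38 mm, behind the trough; origin at the centre of its underside. To be left alone.
- oil_bottle: oil bottle with a red spout, 42 mm across, 126 mm tall, left of the trough; origin at the centre of its underside. To be left alone.
- fuse_box: small card box, 55x85x32 mm, left of the trough; origin at the centre of its underside. To be left alone.

How it is judged:
By the outcome, as a careful person would: the job done as asked, in the order asked, and still so for the second after the job is handed in, with the robot touching nothing.
It also fails if it takes over 54 s, if anything falls off the work surface, if the arm or the gripper's body presses on something with over 40 N, if the wrist force passes 120 N, or if a joint passes its speed limit or range.

## Working session

There is one attempt and no reset: what is moved stays moved. The work goes in short steps, Python scripts to look and compute and a tool call to move; the robot and the scene stay as the last step left them, time stands still between calls to the robot, and variables do not carry over. Pictures are saved under pics/ and viewed, at most 10 in all, crops included, and the job is handed in when it is done.

Besides the shell and the picture viewer there is one more tool, called after "Request:" as name(argument=value, ...), one argument or row to a line, values as JSON. apply_moves: Moves the arm, as the interface text tells. Shifts and turns lie within -1 to 1; 1 stands for 0.2 m of shift or 1.5 rad of turn. Its arguments: {"type":"object","properties":{"moves":{"type":"array","items":{"type":"array","items":{"type":"number","minimum":-1,"maximum":1}}},"grip_force":{"type":"number"}},"required":["moves"]}

```bash
mkdir -p pics; cat > h.py <<'E'
import numpy as np, cv2
from scipy.spatial.transform import Rotation as R
from cell import env, viewer, boxes_of, masks_of
def save(c,n):
    im=viewer.read_camera(c); cv2.imwrite(f'pics/{n}.png',im[:,:,::-1]); return im
E
python3 - <<'E'
from h import *
for c in ['top','side']:
    save(c,c+'0'); k=viewer.get_calibration(c); print(c,k)
    for n in ['pad_1','lip_1','hatch_1','knob','trough','tape_black','spool','oil_bottle','fuse_box']:
        print(n,[(np.round(b['location']).tolist(),round(b['conf'],2)) for b in boxes_of(c,n)][:6])
print(env.get_obs())
a=cv2.imread('pics/top0.png');
E
```

```text
top {'fov_y': 49.23719877172096, 'cx': 255.23102206770116, 'cy': 191.17952152674252, 'position': array([ 0.24181158, -0.10184605,  1.15852547]), 'orientation': array([ 12.87948504,   0.19383137, -87.11933626])}
pad_1 [([348.0, 215.0], 0.95), ([317.0, 214.0], 0.84), ([248.0, 217.0], 0.68), ([281.0, 214.0], 0.57)]
lip_1 [([284.0, 216.0], 0.94), ([245.0, 218.0], 0.91), ([344.0, 213.0], 0.9), ([314.0, 212.0], 0.83)]
hatch_1 [([346.0, 212.0], 0.93), ([246.0, 215.0], 0.91), ([315.0, 212.0], 0.65), ([280.0, 215.0], 0.61)]
knob [([250.0, 217.0], 0.74), ([345.0, 214.0], 0.54)]
trough [([306.0, 216.0], 0.78)]
tape_black [([330.0, 174.0], 0.65)]
spool [([368.0, 169.0], 0.86), ([282.0, 216.0], 0.44)]
oil_bottle [([133.0, 168.0], 0.56)]
fuse_box [([146.0, 225.0], 0.67)]
side {'fov_y': 53.775811352502615, 'cx': 253.31601781742592, 'cy': 194.10287824196757, 'position': array([0.20837176, 0.8034288 , 0.63459004]), 'orientation': array([  59.81554596,   -1.08607298, -162.83311821])}
pad_1 [([277.0, 193.0], 0.93), ([278.0, 177.0], 0.9), ([282.0, 168.0], 0.88), ([271.0, 205.0], 0.76)]
lip_1 [([275.0, 1
[... 463 characters left out ...]
ime_s': 1.0, 'qpos': array([74.31570977, 18.39172721, -4.01384068, 83.1096079 ,  1.29447131,
       78.54011822, -3.26066161]), 'joint_velocities': array([-0.10118237,  0.01021529, -0.12996387,  0.02663123, -0.10535437,
       -0.04798727,  0.01260972]), 'effort': array([ 4.87150210e-04, -4.91116226e+01, -4.02704403e-01, -3.12776399e+01,
       -6.34760479e-02,  3.38376174e-02,  4.94466326e-05]), 'tool_pos': array([ 0.18447854, -0.62328145,  0.2225704 ]), 'tool_rot': array([1.79996358e+02, 2.99152977e-03, 1.64902213e+01]), 'force': array([ 0.09511148, -0.31751377, -0.2153085 ]), 'wrist_torque': array([0.05720331, 0.02787008, 0.04050579]), 'grasp_force': 0.0, 'grip_width': 0.0867102434879226}
```

View pics/top0.png

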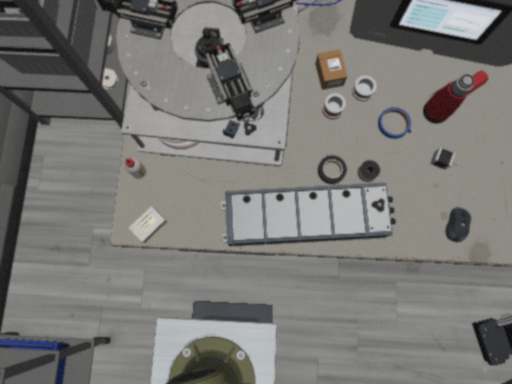

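View pics/side0.png

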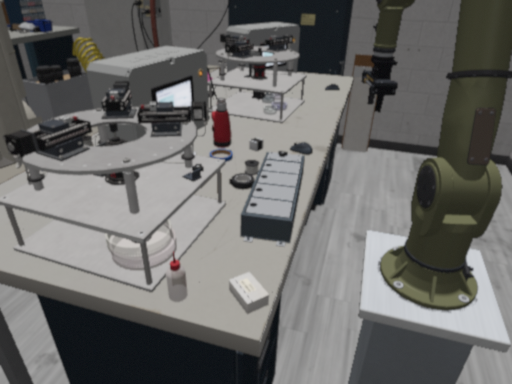

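The top view shows the trough spanning columns 226–391 and rows 186–243. The pads sit near (247,200), (280,198), (313,196) and (345,195), with the knob at (378,205). Next I'll fit the trough pose from these.

```bash
cat >> h.py <<'E'
def ray(c,uv,z,k=None):
    k=k or viewer.get_calibration(c); f=192/np.tan(np.radians(k['fov_y']/2))
    d=R.from_euler('xyz',k['orientation'],degrees=True).apply([(uv[0]-k['cx'])/f,-(uv[1]-k['cy'])/f,-1])
    p=np.array(k['position']); return p+d*(z-p[2])/d[2]
def proj(c,P,k=None):
    k=k or viewer.get_calibration(c); f=192/np.tan(np.radians(k['fov_y']/2))
    q=R.from_euler('xyz',k['orientation'],degrees=True).inv().apply(np.array(P)-k['position'])
    return np.array([k['cx']+f*q[0]/-q[2],k['cy']+f*q[1]/q[2]])
E
python3 - <<'E'
from h import *
im=cv2.imread('pics/top0.png'); g=cv2.cvtColor(im,6)
W=[]
for (u,v) in [(247,200),(280,198),(313,196),(345,195)]:
    w=np.clip(120-g[v-6:v+7,u-6:u+7].astype(float),0,None); w[:4]=0 if 0 else w[:4]
    yy,xx=np.mgrid[v-6:v+7,u-6:u+7]; m=((xx-u)**2+(yy-v)**2<30)*w
    c=[(m*xx).sum()/m.sum(),(m*yy).sum()/m.sum()]; p=ray('top',c,.078); W.append(p); print(np.round(c,1),p.round(4))
W=np.array(W); print(np.linalg.norm(np.diff(W,axis=0),axis=1))
for n,uv in dict(c1=(226,190),c2=(229,244),c3=(391,236),c4=(387,184)).items(): print(n,ray('top',uv,.075).round(3))
cv2.imwrite('pics/topc.png',cv2.resize(im[150:260,110:410],None,fx=2.6,fy=2.6,interpolation=cv2.INTER_CUBIC))
s=cv2.imread('pics/side0.png')
cv2.imwrite('pics/sidec.png',cv2.resize(s[130:320,140:340],None,fx=3,fy=3,interpolation=cv2.INTER_CUBIC))
E
```

```text
[246.2 198.7] [ 0.467 -0.063  0.078]
[279.4 196.9] [ 0.4761 -0.1503  0.078 ]
[312.6 195.1] [ 0.4852 -0.2375  0.078 ]
[345.8 193.3] [ 0.4946 -0.3249  0.078 ]
[0.08776003 0.08766824 0.08788876]
c1 [ 0.488 -0.008  0.075]
c2 [ 0.346 -0.025  0.075]
c3 [ 0.388 -0.442  0.075]
c4 [ 0.526 -0.435  0.075]
```

View pics/topc.png

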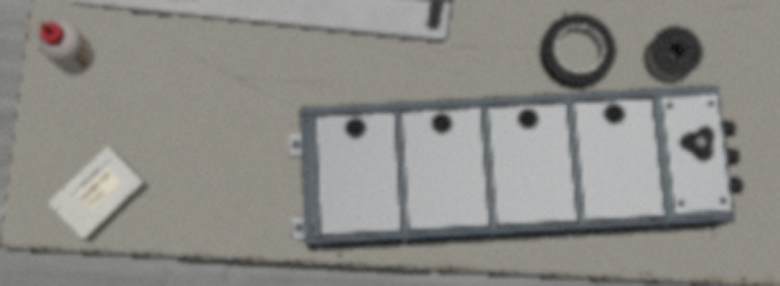

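The crop confirms a straight row of four pads, spaced 87.8 mm against 88 given, with trough yaw about 6°. I'll move now towards pad 4 with the fingers shut.

Request:
apply_moves(
  moves=[
    [0.95,-0.495,0,0,0,0.122,0],
    [0.95,-0.495,0,0,0,0.122,0],
    [0.95,-0.495,0,0,0,0.122,0],
    [0.95,-0.495,0,0,0,0.122,0],
    [0.95,-0.495,0,0,0,0.122,0],
    [0.95,-0.495,0,0,0,0.122,0],
  ],
)

```text
time_s: 1.6
tool_pos: [0.3416, -0.4719, 0.2229]
tool_rot: [180.0, -0.1, 6.4]
force: [-0.4, -0.2, -0.9]
grip_width: 0.0473
grasp_force: 0.0
```

```bash
cat >> h.py <<'E'
YAW=np.degrees(np.arctan2(.0276,.2619)); O=np.array([.4807,-.1939,0])-.045*np.array([np.cos(np.radians(YAW)),np.sin(np.radians(YAW)),0])
T=R.from_euler('z',YAW,degrees=True)
def w(x,y,z): return O+T.apply([x,y,z])
def tr(p): return T.inv().apply(np.array(p)-O)
def to(p,rpy=(180,0,YAW)):
    s=env.get_obs(); r=R.from_euler('xyz',s['tool_rot'],degrees=True)
    q=R.from_euler('xyz',rpy,degrees=True)
    print('move',(r.inv().apply(p-s['tool_pos'])/.2).round(3),((r.inv()*q).as_rotvec()/1.5).round(3))
def st():
    s=env.get_obs(); print(round(s['time_s'],2),'trough',tr(s['tool_pos']).round(4),s['tool_rot'].round(1),'F',s['force'].round(2),'q',s['qpos'].round(0))
E
python3 -c "
from h import *
print(YAW,O);st();to(w(.045,-.132,.095))"
```

```text
6.01583867817206 [ 0.43594782 -0.19861615  0.        ]
1.6 trough [-0.1225 -0.2619  0.2229] [ 1.8e+02 -1.0e-01  6.4e+00] F [-0.37 -0.21 -0.89] q [ 60.  11. -10.  93.   2.  77. -34.]
move [ 0.841 -0.644  0.641] [ 0.    -0.001  0.004]
```

Request:
apply_moves(
  moves=[
    [0.84,-0.644,0.2,0,0,0.004,0],
    [0.84,-0.644,0.2,0,0,0.004,0],
    [0.84,-0.644,0.2,0,0,0.004,0],
    [0.84,-0.644,0.2,0,0,0.004,0],
    [0.84,-0.644,0.2,0,0,0.004,0],
    [0.84,-0.644,0.6,0,0,0.004,0],
    [0.84,-0.644,0.6,0,0,0.004,0],
    [0.84,-0.644,0.6,0,0,0.004,0],
    [0.84,-0.644,0.6,0,0,0.004,0],
  ],
)

```text
time_s: 2.5
tool_pos: [0.4912, -0.3309, 0.1028]
tool_rot: [180.0, 0.0, 5.5]
force: [0.6, 0.6, 0.5]
grip_width: 0.0007
grasp_force: 0.0
```

```bash
python3 -c "
from h import *
st();to(w(.045,-.132,.080))
save('wrist','wrist1');print(viewer.get_calibration('wrist'))
for i,y in enumerate([.132,.044,-.044,-.132]): print(proj('wrist',w(.045,y,.077)).round(), proj('wrist',w(-.061,y,.075)).round())
im=save('side','side1')"
```

```text
2.5 trough [ 0.0411 -0.1373  0.1028] [180.    0.    5.5] F [0.58 0.62 0.49] q [ 46.  17. -17.  99.   6.  64. -58.]
move [ 0.019 -0.027  0.114] [ 0.     0.001 -0.006]
{'fov_y': 68.70311046313358, 'cx': 255.1453980458895, 'cy': 193.58682200435658, 'position': array([ 0.57638155, -0.32436637,  0.26744325]), 'orientation': array([-17.70368969,  -0.23214515, -84.47414314])}
[-116.  224.] [-62. 337.]
[  4. 223.] [ 41. 336.]
[124. 222.] [144. 335.]
[244. 221.] [247. 334.]
```

View pics/wrist1.png

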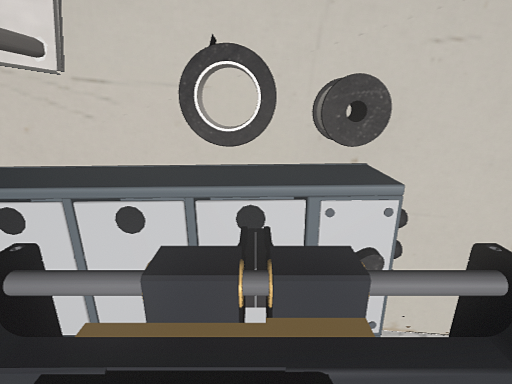

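The wrist view shows pads at (250,218), (130,219) and (10,220). They agree with the projections to within about 4 mm in y and 2 mm in x, so I'm shifting my targets by part of that.

Request:
apply_moves(
  moves=[
    [0.024,-0.015,0.05,0,0,-0.006,0],
    [0.024,-0.015,0.09,0,0,-0.006,0],
    [0.024,-0.015,0.11,0,0,-0.006,0],
    [0.024,-0.015,0.115,0,0,-0.006,0],
    [0.024,-0.015,0.115,0,0,-0.006,0],
  ],
)

```text
time_s: 3.1
tool_pos: [0.4965, -0.3252, 0.0793]
tool_rot: [-180.0, 0.0, 6.2]
force: [-0.3, 0.1, 0.5]
grip_width: 0.0005
grasp_force: 0.0
```

Request:
apply_moves(
  moves=[
    [0,0,0.005,0,0,0,0],
    [0,0,0.01,0,0,0,0],
    [0,0,0.01,0,0,0,0],
  ],
)

```text
time_s: 3.4
tool_pos: [0.4966, -0.3254, 0.0776]
tool_rot: [180.0, -0.0, 6.2]
force: [0.5, -0.8, 0.1]
grip_width: 0.0005
grasp_force: 0.0
```

Request:
apply_moves(
  moves=[
    [0,0,0.005,0,0,0,0],
    [0,0,0.01,0,0,0,0],
    [0,0,0.01,0,0,0,0],
  ],
)

```text
time_s: 3.7
tool_pos: [0.4966, -0.3253, 0.0755]
tool_rot: [180.0, 0.0, 6.2]
force: [-0.1, 0.3, 0.4]
grip_width: 0.0005
grasp_force: 0.0
```

Request:
apply_moves(
  moves=[
    [0,0,0.005,0,0,0,0],
    [0,0,0.005,0,0,0,0],
  ],
)

```text
time_s: 3.9
tool_pos: [0.4968, -0.3254, 0.0749]
tool_rot: [180.0, -0.0, 6.2]
force: [-0.5, 1.1, 2.6]
grip_width: 0.0003
grasp_force: 1.4
```

Request:
apply_moves(
  moves=[
    [0,0,0.005,0,0,0,0],
    [0,0,0.005,0,0,0,0],
  ],
)

```text
time_s: 4.1
tool_pos: [0.4967, -0.3254, 0.0738]
tool_rot: [180.0, -0.0, 6.2]
force: [-1.0, 0.6, 4.3]
grip_width: 0.0008
grasp_force: 2.0
```

Request:
apply_moves(
  moves=[
    [0,0,0.005,0,0,0,0],
    [0,0,0.005,0,0,0,0],
  ],
)

```text
time_s: 4.3
tool_pos: [0.4968, -0.3254, 0.0726]
tool_rot: [180.0, -0.0, 6.2]
force: [-1.0, 0.6, 3.1]
grip_width: 0.0006
grasp_force: 1.9
```

Request:
apply_moves(
  moves=[
    [0,0,0.005,0,0,0,0],
    [0,0,0.005,0,0,0,0],
  ],
)

```text
time_s: 4.5
tool_pos: [0.4967, -0.3254, 0.0715]
tool_rot: [180.0, -0.0, 6.2]
force: [-1.0, -1.0, 4.0]
grip_width: 0.0006
grasp_force: 1.8
```

Request:
apply_moves(
  moves=[
    [0,0,0.005,0,0,0,0],
    [0,0,0.005,0,0,0,0],
  ],
)

```text
time_s: 4.7
tool_pos: [0.4967, -0.3254, 0.0705]
tool_rot: [180.0, -0.0, 6.2]
force: [-1.9, -0.1, 3.3]
grip_width: 0.0003
grasp_force: 1.8
```

Request:
apply_moves(
  moves=[
    [0,0,0.005,0,0,0,0],
    [0,0,0.005,0,0,0,0],
  ],
)

```text
time_s: 4.9
tool_pos: [0.4966, -0.3254, 0.0694]
tool_rot: [180.0, 0.0, 6.2]
force: [-0.4, 0.7, 3.6]
grip_width: 0.0004
grasp_force: 1.7
```

At 6 mm down the force stays near 3.5 N, well past the 2.2 mm a latched cover gives, so hatch_4 is the free one. I'll keep pressing it.

Request:
apply_moves(
  moves=[
    [0,0,0.01,0,0,0,0],
    [0,0,0.02,0,0,0,0],
    [0,0,0.03,0,0,0,0],
    [0,0,0.04,0,0,0,0],
    [0,0,0.05,0,0,0,0],
  ],
)

```text
time_s: 5.4
tool_pos: [0.4969, -0.3256, 0.0596]
tool_rot: [180.0, -0.0, 6.2]
force: [0.8, -1.1, 4.2]
grip_width: 0.0006
grasp_force: 1.8
```

Request:
apply_moves(
  moves=[
    [0,0,0.01,0,0,0,0],
    [0,0,0.02,0,0,0,0],
    [0,0,0.03,0,0,0,0],
  ],
)

```text
time_s: 5.7
tool_pos: [0.4969, -0.3253, 0.0534]
tool_rot: [180.0, -0.0, 6.2]
force: [-0.5, -0.4, 3.8]
grip_width: 0.0003
grasp_force: 1.5
```

```bash
python3 -c "
from h import *
st(); save('side','side2'); im=cv2.imread('pics/side2.png'); cv2.imwrite('pics/side2c.png',cv2.resize(im[110:270,200:350],None,fx=3.6,fy=3.6,interpolation=2))"
```

```text
5.7 trough [ 0.0474 -0.1324  0.0534] [180.   -0.    6.2] F [-0.48 -0.37  3.76] q [ 45.  21. -17. 102.   7.  59. -58.]
```

View pics/side2c.png

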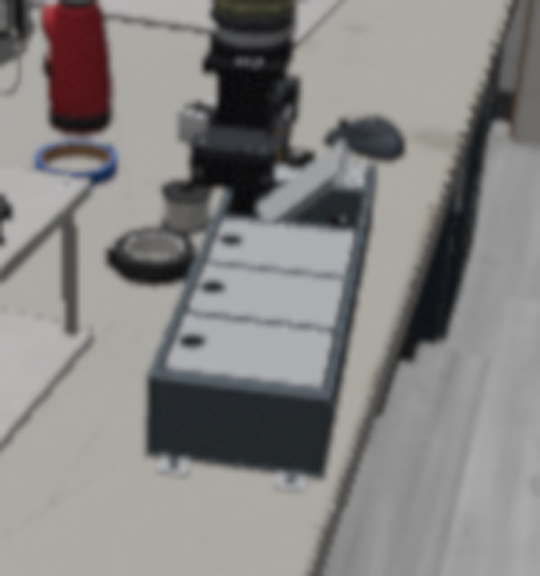

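The side view shows the rightmost cover clearly tilting up, with its front edge near crop (340,160). I'll press a little further, then retreat upwards.

Request:
apply_moves(
  moves=[
    [0,0,0.01,0,0,0,0],
    [0,0,0.02,0,0,0,0],
    [0,0,0.03,0,0,0,0],
    [0,0,0.035,0,0,0,0],
  ],
)

```text
time_s: 6.15
tool_pos: [0.4966, -0.3251, 0.0462]
tool_rot: [-180.0, 0.0, 6.2]
force: [0.7, -0.2, 3.9]
grip_width: 0.0005
grasp_force: 1.2
```

Request:
apply_moves(
  moves=[
    [0,0,-0.1,0,0,0,0],
    [0,0,-0.2,0,0,0,0],
    [0,0,-0.4,0,0,0,0],
    [0,0,-0.6,0,0,0,0],
    [0,0,-0.8,0,0,0,0],
    [0,0,-0.8,0,0,0,0],
  ],
)

```text
time_s: 6.75
tool_pos: [0.499, -0.3267, 0.2122]
tool_rot: [179.6, -0.4, 6.2]
force: [-0.4, -0.6, 0.9]
grip_width: 0.0004
grasp_force: 0.0
```

```bash
python3 -c "
from h import *
st(); to(w(-.095,-.134,.20)); to(w(-.095,-.134,.12));
im=save('side','side3'); print([(np.round(b['location']).tolist(),round(b['conf'],2)) for b in boxes_of('side','lip_4')])
for t in [.6,.7,.8,.9,1.,1.1]: print(t,*[proj('side',w(.014-.075*np.cos(t),y,.073+.075*np.sin(t))).round(1) for y in (-.092,-.172)])
im=cv2.imread('pics/side3.png'); cv2.imwrite('pics/side3c.png',cv2.resize(im[130:220,230:330],None,fx=6,fy=6,interpolation=2))"
```

```text
6.75 trough [ 0.0493 -0.134   0.2122] [179.6  -0.4   6.2] F [-0.38 -0.6   0.92] q [ 46.  13. -18.  92.   4.  75. -56.]
move [-0.722 -0.002  0.056] [ 0.004 -0.005  0.002]
move [-0.725 -0.005  0.456] [ 0.004 -0.005  0.002]
[([272.0, 194.0], 0.86), ([283.0, 161.0], 0.75), ([269.0, 206.0], 0.63), ([278.0, 180.0], 0.61)]
0.6 [294.7 161.5] [297.1 151.7]
0.7 [293.5 159.7] [295.9 150. ]
0.8 [292. 158.] [294.5 148.3]
0.9 [290.4 156.4] [293.  146.8]
1.0 [288.5 155. ] [291.3 145.4]
1.1 [286.6 153.7] [289.4 144.2]
```

View pics/side3c.png

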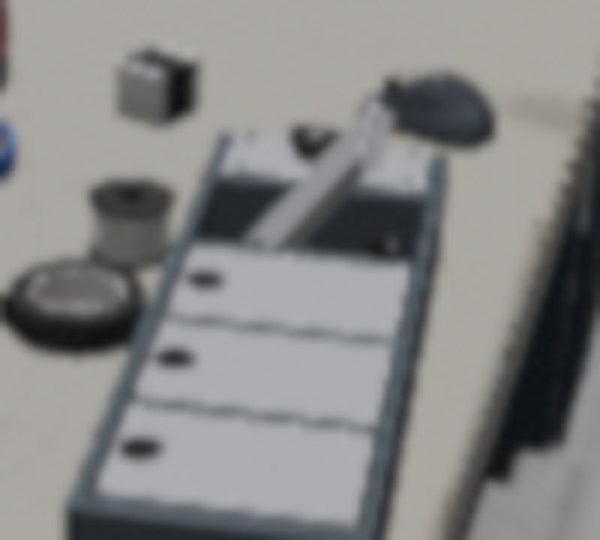

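The front edge now stands up at roughly 0.95 rad; the lip corner is at about (290,153) in full-image pixels. Next I'll go over and down in front of it.

Request:
apply_moves(
  moves=[
    [-0.25,0,0.03,0,0,0,0],
    [-0.5,0,0.05,0.004,-0.005,0,0],
    [-0.72,0,0.05,0.004,-0.005,0,0],
    [-0.72,0,0.05,0.004,-0.005,0,0],
    [-0.72,0,0.05,0.004,-0.005,0,0],
    [-0.72,0,0.25,0.004,-0.005,0,0],
    [-0.72,0,0.46,0.004,-0.005,0,0],
    [-0.72,0,0.46,0.004,-0.005,0,0],
    [-0.72,0,0.46,0.004,-0.005,0,0],
  ],
)

```text
time_s: 7.75
tool_pos: [0.3541, -0.3398, 0.114]
tool_rot: [-179.5, 0.5, 6.3]
force: [0.6, 0.0, 1.3]
grip_width: 0.0004
grasp_force: 0.0
```

```bash
python3 -c "
from h import *
st(); to(w(-.055,-.134,.118)); to(w(.012,-.134,.118))"
```

```text
7.75 trough [-0.0962 -0.1318  0.114 ] [-179.5    0.5    6.3] F [0.61 0.03 1.32] q [ 54.   5. -14. 112.   1.  64. -44.]
move [ 0.206  0.012 -0.022] [-0.006  0.006  0.003]
move [ 0.541  0.013 -0.025] [-0.006  0.006  0.003]
```

Request:
apply_moves(
  moves=[
    [0.05,0.01,-0.02,-0.006,0.006,0.003,0],
    [0.1,0.01,-0.02,-0.006,0.006,0.003,0],
    [0.15,0.01,-0.02,-0.006,0.006,0.003,0],
    [0.18,0.01,-0.02,-0.006,0.006,0.003,0],
    [0.2,0.01,-0.02,-0.006,0.006,0.003,0],
    [0.22,0.01,-0.02,-0.006,0.006,0.003,0],
    [0.24,0.01,-0.02,-0.006,0.006,0.003,0],
    [0.26,0.01,-0.02,-0.006,0.006,0.003,0],
    [0.28,0.01,-0.02,-0.006,0.006,0.003,0],
  ],
)

```text
time_s: 8.65
tool_pos: [0.4076, -0.3375, 0.1181]
tool_rot: [179.8, 0.1, 5.8]
force: [-3.8, -0.4, 2.5]
grip_width: 0.0005
grasp_force: 1.8
```

Request:
apply_moves(
  moves=[
    [0.02,0,0,0,0,0,0],
    [0.04,0,0,0,0,0,0],
    [0.06,0,0,0,0,0,0],
    [0.08,0,0,0,0,0,0],
    [0.1,0,0,0,0,0,0],
    [0.12,0,0,0,0,0,0],
  ],
)

```text
time_s: 9.25
tool_pos: [0.4339, -0.334, 0.1181]
tool_rot: [179.8, -0.1, 5.9]
force: [-1.1, -0.4, 1.3]
grip_width: 0.0005
grasp_force: 0.7
```

```bash
python3 -c "
from h import *
st(); to(w(.012,-.134,.118))
im=save('side','side4'); im=cv2.imread('pics/side4.png'); cv2.imwrite('pics/side4c.png',cv2.resize(im[110:210,230:330],None,fx=5,fy=5,interpolation=2))"
```

```text
9.25 trough [-0.0163 -0.1345  0.1181] [ 1.798e+02 -1.000e-01  5.900e+00] F [-1.13 -0.43  1.31] q [ 50.  11. -17. 105.   4.  64. -52.]
move [ 0.141 -0.002  0.001] [ 0.002 -0.001 -0.001]
```

View pics/side4c.png

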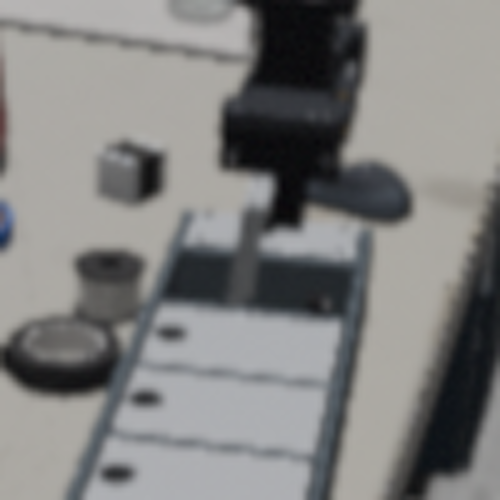

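The cover is near upright, with the fingers pushing on it from the front. I'll continue towards the stop and watch the force.

Request:
apply_moves(
  moves=[
    [0.02,0,0,0,0,0,0],
    [0.04,0,0,0,0,0,0],
    [0.06,0,0,0,0,0,0],
    [0.08,0,0,0,0,0,0],
    [0.095,0,0,0,0,0,0],
  ],
)

```text
time_s: 9.8
tool_pos: [0.4527, -0.3323, 0.1182]
tool_rot: [179.8, -0.1, 5.9]
force: [-1.7, 0.6, 1.0]
grip_width: 0.0004
grasp_force: 0.5
```

Request:
apply_moves(
  moves=[
    [0.01,0,0,0,0,0,0],
    [0.02,0,0,0,0,0,0],
  ],
)

```text
time_s: 10.0
tool_pos: [0.4563, -0.3319, 0.1182]
tool_rot: [179.8, -0.1, 5.9]
force: [-1.2, -1.1, -0.1]
grip_width: 0.0003
grasp_force: 0.5
```

Request:
apply_moves(
  moves=[
    [0.01,0,0,0,0,0,0],
    [0.015,0,0,0,0,0,0],
    [0.015,0,0,0,0,0,0],
  ],
)

```text
time_s: 10.3
tool_pos: [0.4588, -0.3317, 0.118]
tool_rot: [179.8, -0.0, 5.9]
force: [-1.9, 0.6, 0.3]
grip_width: 0.0004
grasp_force: 1.0
```

```bash
python3 -c "
from h import *
st()"
```

```text
10.3 trough [ 0.0088 -0.1347  0.118 ] [179.8  -0.    5.9] F [-1.86  0.56  0.34] q [ 48.  13. -17. 102.   4.  65. -54.]
```

Still moving with about 2 N, so the stop isn't reached. I'll continue in small steps.

Request:
apply_moves(
  moves=[
    [0.01,0,0,0,0,0,0],
    [0.015,0,0,0,0,0,0],
    [0.015,0,0,0,0,0,0],
  ],
)

```text
time_s: 10.6
tool_pos: [0.4592, -0.3317, 0.1179]
tool_rot: [179.9, 0.2, 5.8]
force: [-8.4, 0.6, 4.8]
grip_width: 0.0005
grasp_force: 4.2
```

Request:
apply_moves(
  moves=[
    [0.005,0,0,0,0,0,0],
    [0.01,0,0,0,0,0,0],
    [0.01,0,0,0,0,0,0],
  ],
)

```text
time_s: 10.9
tool_pos: [0.4594, -0.3316, 0.1179]
tool_rot: [179.9, 0.4, 5.8]
force: [-12.9, 2.0, 7.7]
grip_width: 0.0006
grasp_force: 6.2
```

Request:
apply_moves(
  moves=[
    [0.005,0,0,0,0,0,0],
    [0.01,0,0,0,0,0,0],
    [0.01,0,0,0,0,0,0],
  ],
)

```text
time_s: 11.2
tool_pos: [0.4596, -0.3316, 0.1178]
tool_rot: [180.0, 0.6, 5.8]
force: [-17.0, 1.6, 10.2]
grip_width: 0.0004
grasp_force: 8.4
```

The force rises sharply with no further travel, so the cover is at its stop. I'll back off forwards and up.

Request:
apply_moves(
  moves=[
    [-0.05,0,0,0,0,0,0],
    [-0.2,0,0,0,0,0,0],
    [-0.4,0,0,0,0,0,0],
    [-0.5,0,-0.2,0,0,0,0],
    [-0.5,0,-0.5,0,0,0,0],
    [-0.5,0,-0.5,0,0,0,0],
    [-0.5,0,-0.5,0,0,0,0],
  ],
)

```text
time_s: 11.9
tool_pos: [0.3684, -0.3419, 0.2208]
tool_rot: [179.5, -0.4, 5.9]
force: [0.2, -0.8, 0.1]
grip_width: 0.0006
grasp_force: 0.0
```

```bash
python3 -c "
from h import *
st()
for t in [1.4,1.6,1.75,1.85]: print(t,*[proj('side',w(.014-.075*np.cos(t),y,.073+.075*np.sin(t))).round(1) for y in (-.092,-.172)])
save('side','side5'); a=cv2.imread('pics/side5.png'); save('top','top5'); b=cv2.imread('pics/top5.png')
cv2.imwrite('pics/f.png',np.vstack([cv2.resize(a[120:210,220:340],(640,480)*1,interpolation=2)[:, :],])); 
A=cv2.resize(a[120:210,225:325],(400,360),interpolation=2);B=cv2.resize(b[150:250,215:405],(400,210),interpolation=2)
cv2.imwrite('pics/f.png',np.vstack([A,B]))"
```

```text
11.9 trough [-0.0822 -0.1354  0.2208] [179.5  -0.4   5.9] F [ 0.2  -0.75  0.1 ] q [ 55.   1. -15. 104.   0.  75. -44.]
1.4 [280.1 151. ] [283.3 141.7]
1.6 [275.5 150.3] [278.9 141. ]
1.75 [272.  150.3] [275.6 141. ]
1.85 [269.8 150.6] [273.4 141.3]
```

View pics/f.png

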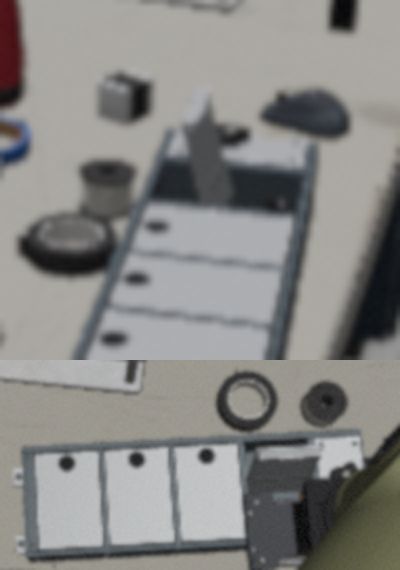

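The cover leans back past upright: its lip corner is at about (271,149), and 1.85 rad predicts (270,150.6). The other covers are shut and the nearby things look unmoved.

```bash
python3 -c "
from h import *
print(env.sign_off())"
```

```text
the job is handed in; nothing more can be done
None
```

The unlatched cover was the rightmost one, hatch_4: it is now open against its stop past upright, the other three are shut, and the job was handed in at about 12 s; pads 1–3 were not pressed, since pad 4 was the first one tried.

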